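# Show a fresh casting to the inspection camera

## Task

Clear the wooden mixing paddle off the mould frame first: lay it flat in the free, cork-lined compartment of the tool tray and let go of it. Then lift the oblong casting out of the frame by its pouring gate and show it to the inspection camera, underside square to the lens, centred on the lens axis 10 cm in front of the glass, its long sides level. Finish while still holding it there steadily in the air, and leave everything else in its place.

Things in the scene. Friction and masses are not known exactly. Their poses are not given: they have to be found in the camera images.
- paddle: loose flat wooden mixing paddle, 230 long x 8 thick, 40 g: handle 170 x 18 wide (x -115 to +55), blade 60 x 30 wide (x +55 to +115). Origin: centre of the underside, 115 from either end, under the handle; x along the length towards the blade, y across, z up. At the start it bridges the frame, lying on its two long walls directly over the oblong casting
- frame: fixed plywood mould frame, outside 190 (x) x 340 (y) x 60 high, walls 12, floor a pink bed 10 thick, on which three castings of one cream colour lie loosely in a row along y, about 100 apart, in any order. Origin: centre of the underside; z up
- oblong: the casting to show, cream resin, about 70 g (varies +-30%): oblong base 90 (x) x 50 (y) x 8 thick; in the middle of its top stands the pouring gate, a block 50 (x) x 20 (y), from 8 to 36 above the underside, gripped across y. Origin: centre of the underside; x along the length, z up through the gate
- gate_top (a point): centre of the top of the oblong casting's gate, 36 above its underside
- round: casting like the oblong one, same gate, but with a disc base 60 across: leave in the frame. Origin: centre of the underside
- square: casting like the oblong one, same gate, but with a base 54 x 54: leave in the frame. Origin: centre of the underside
- tray: fixed grey tool tray, outside 264 (x) x 144 (y) x 26 high, walls and floor 4, a wall along x in the middle makes two compartments, each 256 x 66; one holds a brush, the other is free. Origin: centre of the underside; x along the compartments
- liner: fixed thin cork liner, 240 (x) x 56 (y) x 2 thick, on the floor of the free compartment, in its middle. Origin: centre of its underside, which is 4 above the table (so its top is 6 above the table and the tray's rim 20 above its top); x along the compartment, z up
- brush: loose brush about 200 long in the other compartment: leave it
- stand: fixed stand of the inspection camera, base 85 x 85, cheeks up to 100 high. Origin: centre of the underside; its -x side faces roughly the robot, z up
- lens (a point): centre of the camera's lens glass, at about 129 above the table. z: the lens axis, out of the lens, up and leaning 0.5 rad (29 deg) from vertical towards the stand's -x side; y level (across the picture)
- view (a point): point on the lens axis 100 in front of the glass, about 217 above the table, where the centre of the casting's underside belongs. Axes as lens: casting's z along this z (gate away from the lens), casting's x along this y, either way round
- bowl: loose white mixing bowl 110 across, 60 high: leave it
- beaker: loose glass beaker 68 across, 80 high: leave it
- tape: loose roll of tape 70 across, 20 high: leave it
- tin: loose tin 70 across, 90 high: leave it

How it is judged:
By the outcome, as a careful person would: the job done as asked, in the order asked, and still so for the second after the job is handed in, while the arm keeps its last pose, push and grip.
It also fails if it takes over 58 s, if anything falls off the work surface, if the arm or the gripper's body presses on something with over 40 N, if the wrist force passes 120 N, or if a joint passes its speed limit or range.

## Robot

A 6-joint arm with a two-finger parallel gripper is mounted at the origin on the work surface. World frame = base frame: x ahead of the robot, y to its left, z up, the work surface at z = 0. Lengths are in mm, angles in rad, forces in N, time in s.
With the tool pointing down it reaches from about 275 to 825 mm from the base axis. Payload 4.9 kg.
Tool frame: the origin (TCP) lies at the very end of the fingers, on their centre line; the grasp point (between the pads) lies 19 mm behind it; z points along the fingers, y is the line along which they close (so a half turn about z gives the same grasp; the last joint's range is limited). The gripper opens to 85 mm and grips with 20 to 120 N. Pads are 22 mm wide; open, the fingers measure 114 mm over their backs; the gripper's body (76 mm by 85 mm) begins 54 mm behind the grasp point. The pads swing forward as they close: fully open they stand 13 mm farther back than shut.
Start: joints at [1.019, 0.326, -0.193, 1.052, 0, 1.437], TCP at [223.159, 502.711, 231.281] pointing down, gripper open.
Joint ranges: [-2.65, 2.65], [-0.97, 1.79], [-1.3, 1.35], [-1.93, 2.1], [-1.47, 1.37], [-3.14, 3.14]. Speed limits (rad/s): [2.57, 2.57, 3.14, 3.14, 3.14, 3.14].

## Interface

Orientations are given as [roll, pitch, yaw] about the fixed x, y, z axes, in that order (R = Rz(yaw) Ry(pitch) Rx(roll)).
In Python, from bench import bot, solve_ik, imaging gives the robot as it stands. Calls block until the motion is done:
- bot.move_ptp(position, orientation): joint-space move of the TCP to a pose.
- bot.movel(position, rot=None, max_speed=150, threshold=None): straight line of the TCP; rot=None keeps the orientation; max_speed is the mean speed in mm/s. With threshold (N) it stops when the force on the tool has changed by that much, and returns True; else False.
- bot.move_j(angles): joint-space move.
- bot.grip(opening, effort=None): opening from 0.0 (shut) to 1.0 (fully open); effort is the grip in N (None keeps the last); returns when the fingers have stopped.
- bot.dwell(seconds).
- solve_ik(position, orientation): joint angles nearest the present ones, or None.
- bot.get_state(): the state.
- imaging.capture(name): name is "scene" or "top" or "wrist"; returns the picture (420x560x3 uint8, blue, green, red); there is no depth.
- imaging.camera_model(name): a dict with "K" (3x3 intrinsics, pixels), "k1" (the pictures are not rectified: a ray, as slopes to the right and down, at radius r is drawn at 1 + k1 r^2 times it, then the intrinsics apply), "position" and "rotation" of the camera in the world. Camera axes: x right, y up, looking along -z (the intrinsics and any distortion apply to the point x, -y, -z); pixel columns grow to the right and rows downward; lengths in mm; the calibration is good to about 2 mm. A picture is of the moment at which its call begins: read the wrist's pose just before it. camera_model takes no time and is no camera call; for the wrist camera it gives the pose at the moment of the call.
A pose or a line that the arm cannot do raises bot.IKError and nothing moves.
- bot.sign_off(): hands the job in; it is judged then, once.
The state is a dict: "t": time; "qpos": joint angles; "joint_velocities": joint speeds; "effort": joint torques, N m; "tcp_pos": TCP position; "orientation": TCP orientation; "contact_force": force on the tool from outside, world axes, zero at the start; "wrist_torque": the same for the moment, N m; "opening": opening from 0.0 (shut) to 1.0 (fully open); "gripper_force": force on a finger pad.
Only numpy, scipy, OpenCV 4.12 (cv2) and the standard library are available. Lean on these libraries where they do the work, as an engineer would, in place of code of your own. Each camera call takes 0.05 s, during which the arm holds its last target. There are 200 camera calls.

## Working session

There is one attempt and no reset: what is moved stays moved. The work goes in short steps, each a Python script; the robot and the scene stay as the last script left them, time stands still between calls to the robot, and variables do not carry over. Pictures are saved under pics/ and viewed, at most 10 in all, crops included, and the job is handed in when it is done.

```bash
ls; mkdir -p pics; python3 - <<'E'
from bench import bot, solve_ik, imaging
import cv2,numpy as np
for n in ("scene","top"):
    cv2.imwrite(f"pics/{n}0.png",imaging.capture(n))
    m=imaging.camera_model(n); print(n,m)
m=imaging.camera_model("wrist"); print(m)
print(bot.get_state())
E
```

```text
pics
scene {'K': array([[494.63351142,   0.        , 276.92259638],
       [  0.        , 494.63351142, 216.55014239],
       [  0.        ,   0.        ,   1.        ]]), 'k1': -0.0453857692116393, 'position': array([1973.30732556, -180.8891166 , 1148.31117925]), 'rotation': array([0.94035405, 0.00329525, 1.45030392])}
top {'K': array([[414.94537476,   0.        , 282.59935181],
       [  0.        , 414.94537476, 208.03539347],
       [  0.        ,   0.        ,   1.        ]]), 'k1': -0.051046131624612745, 'position': array([ 505.2491223 ,  -35.17036962, 1308.63629691]), 'rotation': array([ 0.1017808 , -0.00369098, -1.55116092])}
{'K': array([[355.33090298,   0.        , 280.34457638],
       [  0.        , 355.33090298, 203.21306334],
       [  0.        ,   0.        ,   1.        ]]), 'k1': 0.0011251240932294434, 'position': array([159.73256086, 530.85661883, 374.25771143]), 'rotation': array([-0.27762757,  0.00157113,  1.15214967])}
{'t': 0.1, 'qpos': array([ 1.01882271e+00,  3.26847371e-01, -1.93464716e-01,  1.05202943e+00,
       -1.20531837e-05,  1.43661808e+00]), 'joint_velocities': array([ 0.00029612, -0.00118354,  0.00132979, -0.00245477, -0.00079392,
       -0.00107387]), 'effort': array([ 1.60317732e-04, -4.44239902e+01,  2.63037658e+01,  7.91794650e-03,
       -1.35013115e-04,  5.98240263e-06]), 'tcp_pos': array([222.86662981, 502.25213668, 230.59962459]), 'orientation': array([-3.14005974e+00, -1.94764315e-04,  2.72379714e+00]), 'contact_force': array([-0.12174497,  0.99647399,  0.35922354]), 'wrist_torque': array([ 0.03294506, -0.0013733 , -0.05206902]), 'gripper_force': 0.0, 'opening': 1.0015151366736907}
```

View pics/top0.png

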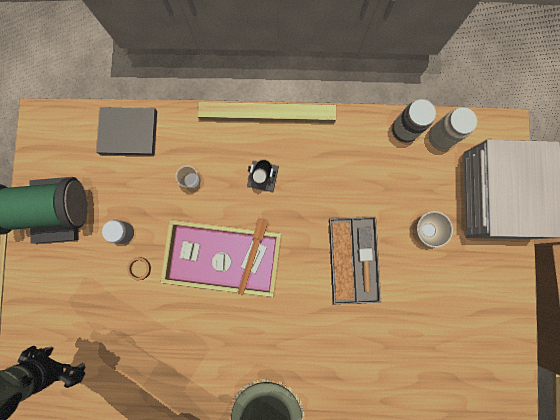

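View pics/scene0.png

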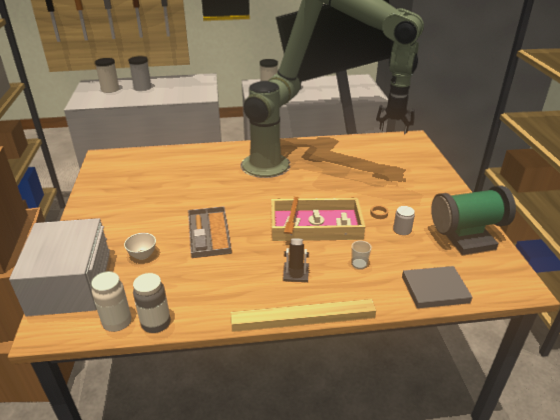

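The top view (up = +x, right = −y) shows the frame centred near (221,258) and the paddle running from (263,222) for the blade to (243,293) for the handle end. The oblong casting is under it near (254,258). The free cork compartment is the left one at (343,260), with the brush in the right one, and the stand is at (263,175). The scene view agrees.

```bash
cat > h.py <<'E'
from bench import bot, solve_ik, imaging
import cv2, numpy as np
from scipy.spatial.transform import Rotation as Ro
def rays(m, px):
    px=np.atleast_2d(np.float64(px)); k=np.array([m["k1"],0,0,0])
    u=cv2.undistortPoints(px[:,None],m["K"],k)[:,0]
    d=np.c_[u[:,0],-u[:,1],-np.ones(len(u))]
    return m["position"], d@Ro.from_euler("xyz",m["rotation"]).as_matrix().T
def plane(m,px,z):
    o,d=rays(m,px); return (o+d*((z-o[2])/d[:,2])[:,None])[:,:2]
def tri(obs):
    "obs: list of (model,pixel) -> point, residual mm"
    A=np.zeros((3,3));b=np.zeros(3);L=[]
    for m,p in obs:
        o,d=rays(m,p); d=d[0]/np.linalg.norm(d); P=np.eye(3)-np.outer(d,d); A+=P;b+=P@o;L.append((o,P))
    x=np.linalg.solve(A,b); return x,[np.linalg.norm(P@(x-o)) for o,P in L]
def proj(m,X):
    X=np.atleast_2d(X); c=(X-m["position"])@Ro.from_euler("xyz",m["rotation"]).as_matrix()
    x=np.c_[c[:,0],-c[:,1]]/-c[:,2:]; r2=(x**2).sum(1,keepdims=True); x=x*(1+m["k1"]*r2)
    return x@m["K"][:2,:2].T+m["K"][:2,2]
def snap(name,f=None):
    m=imaging.camera_model(name); im=imaging.capture(name)
    if f: cv2.imwrite(f"pics/{f}.png",im)
    return m,im
E
python3 - <<'E'
from h import *
m=imaging.camera_model("top"); np.set_printoptions(precision=1,suppress=True)
print("paddle ends z68",plane(m,[[263,221],[243,293]],68))
print("frame corners z60",plane(m,[[169,222],[281,233],[275,297],[162,287]],60))
print("tray z26",plane(m,[[329,219],[376,217],[381,302],[334,304]],26))
print("cork",plane(m,[[343,260]],6)); print("stand base",plane(m,[[263,178]],10)); print("lens",plane(m,[[262,174]],129))
print("oblong",plane(m,[[254,258]],18))
# wrist cam offset in tool frame
s=bot.get_state(); w=imaging.camera_model("wrist"); R=Ro.from_euler("xyz",s["orientation"])
print(R.inv().apply(w["position"]-s["tcp_pos"]), R.inv().apply(Ro.from_euler("xyz",w["rotation"]).apply([0,0,-1])),R.inv().apply(Ro.from_euler("xyz",w["rotation"]).apply([1,0,0])))
E
```

```text
paddle ends z68 [[591.8  20.7]
 [377.8  74.6]]
frame corners z60 [[583.5 305.3]
 [557.3 -33.9]
 [367.1 -19.9]
 [389.  317.7]]
tray z26 [[ 605.  -181.9]
 [ 614.1 -328.4]
 [ 353.7 -343.7]
 [ 345.5 -199.7]]
cork [[ 479.  -229.2]]
stand base [[732.4  26.6]]
lens [[723.2  24.1]]
oblong [[480.2  48. ]]
[  69.3    0.3 -143.6] [-0.3 -0.   1. ] [-0.  1.  0.]
```

```bash
python3 - <<'E'
from h import *
import json
np.set_printoptions(precision=3,suppress=True)
for f,p in (("w_frame",[450,100,270]),("w_stand",[590,40,300]),("w_tray",[450,-200,250])):
    o=[np.pi,0,np.pi-.15]
    try:
        bot.move_ptp(p,o)
    except bot.IKError as e: print(f,"IK",e); continue
    bot.dwell(.2)
    s=bot.get_state(); m,im=snap("wrist",f); print(f,s["t"],s["qpos"],s["tcp_pos"])
    json.dump({k:np.array(v).tolist() for k,v in m.items()},open(f"{f}.json","w"))
E
cat >> h.py <<'E'
def load(f):
    import json
    return {k:np.array(v) for k,v in json.load(open(f"{f}.json")).items()},cv2.imread(f"pics/{f}.png")
E
python3 -c "
import cv2,numpy as np
cv2.imwrite('pics/a.png',np.vstack([np.hstack([cv2.resize(cv2.imread(f'pics/{f}.png'),(400,300)) for f in ('w_frame','w_stand')]),np.hstack([cv2.resize(cv2.imread('pics/w_tray.png'),(400,300)),np.zeros((300,400,3),'u1')])]))"
```

```text
w_frame 2.0 [ 0.06   0.135 -0.341  1.095  0.     0.208] [449.855 100.685 269.917]
w_stand 2.9167 [-0.056  0.371  0.048  1.248  0.     0.093] [588.935  40.813 300.209]
w_tray 4.2583 [-0.566  0.207 -0.304  1.059  0.    -0.418] [ 450.822 -199.266  250.161]
```

View pics/a.png

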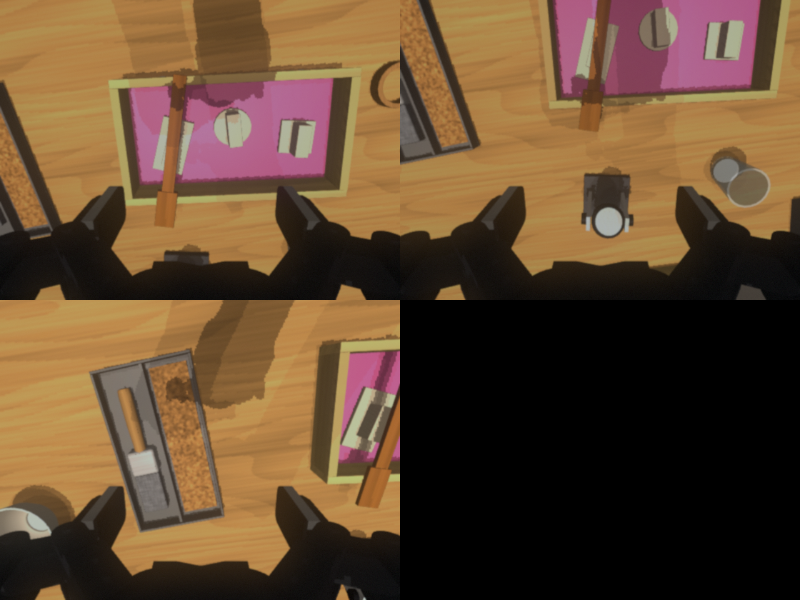

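Stacked wrist views (down = +x, right = +y). In the frame view the paddle lies across the frame, handle tip at (178,78) and blade at (165,210), with the oblong under it at (172,145). In the stand view the stand is at (607,195) and the lens glass at (608,222). In the tray view the cork compartment is centred near (190,440).

```bash
python3 - <<'E'
from h import *
for f,pts in {"w_frame":dict(handle=(238,182),handle2=(244,230),blade=(231,294),shadowhandle=(248,130),table=(84,80),pink=(280,130),cream=(243,180),obl=(226,225),gate=(327,178),wall=(350,105)),
 "w_stand":dict(glass=(291,309),ring=(291,290),body=(291,265),table=(210,230),blade=(268,160),obl=(262,100)),
 "w_tray":dict(cork=(265,200),cork2=(265,260),wall=(203,190),rim=(200,150),table=(100,100),table2=(340,280))}.items():
    m,im=load(f); hsv=cv2.cvtColor(cv2.medianBlur(im,3),cv2.COLOR_BGR2HSV)
    print(f,{k:hsv[y-0 if f!='w_tray' else y-0,x].tolist() for k,(x,y) in pts.items()})
a,_=load("w_stand"); im=_
c1=cv2.resize(im[230:350,220:370],None,fx=4,fy=4,interpolation=cv2.INTER_CUBIC)[:480,:600]
m,im=load("w_frame"); c2=im[90:330,150:350]; c2=cv2.resize(c2,None,fx=2,fy=2)
cv2.imwrite("pics/b.png",np.hstack([c1[:,:400],c2]))
E
```

```text
w_frame {'handle': [12, 159, 148], 'handle2': [12, 159, 141], 'blade': [14, 182, 154], 'shadowhandle': [11, 152, 92], 'table': [17, 153, 178], 'pink': [170, 133, 117], 'cream': [12, 160, 148], 'obl': [30, 30, 170], 'gate': [35, 34, 180], 'wall': [17, 126, 125]}
w_stand {'glass': [55, 9, 175], 'ring': [33, 20, 116], 'body': [13, 85, 54], 'table': [17, 151, 177], 'blade': [14, 183, 145], 'obl': [33, 47, 174]}
w_tray {'cork': [15, 159, 183], 'cork2': [15, 156, 188], 'wall': [16, 36, 105], 'rim': [16, 38, 113], 'table': [16, 154, 190], 'table2': [16, 155, 187]}
```

View pics/b.png

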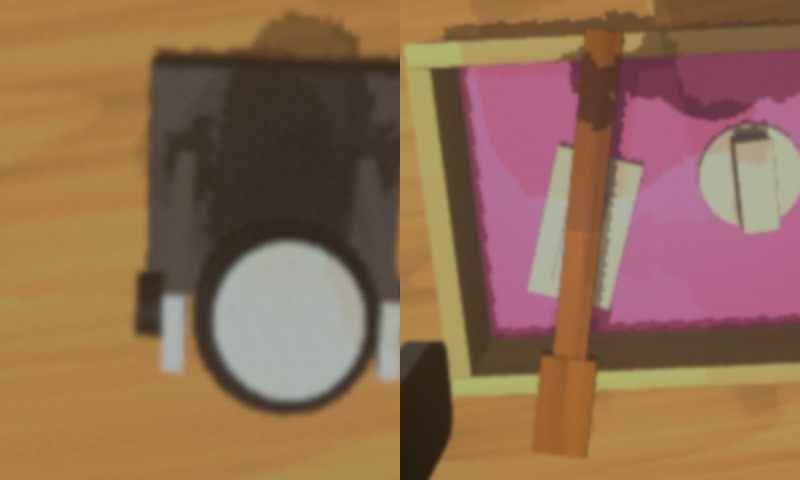

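The crop shows the lens glass as a white disc centred near pixel (292,310) of w_stand, and the -x base edge of the stand as a dark edge at row ~245. In w_frame the paddle handle end is at about (250,105) and the blade end at about (232,317).

```bash
cat >> h.py <<'E'
def comp(mask,p):
    "contour pixels, mask of the component holding p"
    n,l=cv2.connectedComponents(mask.astype("uint8"),connectivity=4); k=(l==l[p[1],p[0]]).astype("uint8")
    c=max(cv2.findContours(k,cv2.RETR_EXTERNAL,cv2.CHAIN_APPROX_NONE)[0],key=cv2.contourArea)
    return c[:,0].astype(float),k
def rect(P): 
    (c,(w,h),a)=cv2.minAreaRect(P.astype("float32")); return np.array(c),w,h,a
def paddle(m,im,p,z):
    "pose (centre, yaw) of paddle from colour blob about pixel p, top at z"
    h=cv2.cvtColor(cv2.medianBlur(im,3),cv2.COLOR_BGR2HSV)
    k=(h[...,0]<=14)&(h[...,1]>140)&(h[...,2]>60)
    k=cv2.morphologyEx(k.astype("uint8"),cv2.MORPH_OPEN,np.ones((3,3)))
    c,k=comp(k,p); y,x=np.nonzero(k); P=plane(m,np.c_[x,y],z)
    return P,plane(m,c,z)
E
python3 - <<'E'
from h import *
np.set_printoptions(precision=2,suppress=True)
m,im=load("w_frame"); P,C=paddle(m,im,(238,200),68)
print("paddle rect",rect(C))
v=cv2.fitLine(P.astype("float32"),cv2.DIST_L2,0,.01,.01).ravel(); d=v[:2]*np.sign(v[0]); n=np.array([-d[1],d[0]])
for _ in range(3):
    t=P@d; h=P[(t<t.min()+155)&(t>t.min()+8)]
    # robust handle centreline: mean across per slice
    tt=h@d; b=np.digitize(tt,np.arange(tt.min(),tt.max(),5)); M=np.array([h[b==i].mean(0) for i in np.unique(b)])
    v=cv2.fitLine(M.astype("float32"),cv2.DIST_HUBER,0,.01,.01).ravel(); d=v[:2]*np.sign(v[0]); n=np.array([-d[1],d[0]]); c0=v[2:]
t=(P-c0)@d; lo,hi=np.percentile(t,[.3,99.7]); print("len",hi-lo,"centre",c0+d*(lo+hi)/2,"yaw",np.arctan2(d[1],d[0]))
s=(P-c0)@n; print("widths by t",[(round(a),round(np.ptp(s[(t>=lo+a)&(t<lo+a+6)]),1),round(s[(t>=lo+a)&(t<lo+a+6)].mean(),1)) for a in range(4,225,20)])
# tray / cork
m,im=load("w_tray"); h=cv2.cvtColor(cv2.medianBlur(im,3),cv2.COLOR_BGR2HSV)
k=(h[...,1]>100); k=cv2.morphologyEx(k.astype("uint8"),cv2.MORPH_OPEN,np.ones((5,5))); c,k=comp(k,(265,200-0)); C=plane(m,c,6); print("cork",rect(C),k.sum())
g=((h[...,1]<75)&(h[...,2]>70)).astype("uint8"); 
# lens
m,im=load("w_stand"); h=cv2.cvtColor(im,cv2.COLOR_BGR2HSV)
c,k=comp((h[...,1]<45)&(h[...,2]>135),(292,310)); e=cv2.fitEllipse(c.astype("float32")); print("glass ell",e)
print("lens z129",plane(m,[e[0]],129))
mt,it=load("w_stand"); mt=imaging.camera_model("top"); 
it=cv2.imread("pics/top0.png"); ht=cv2.cvtColor(it,cv2.COLOR_BGR2HSV); ct,kt=comp((ht[...,1]<60)&(ht[...,2]>130),(262,175)); 
q=ct.mean(0); print("top glass",q,kt.sum(),plane(mt,[q],129)); print("tri",tri([(m,e[0]),(mt,q)]))
# stand base dark
k=(h[...,2]<95); k[350:]=0; k[:, :230]=0;k[:,350:]=0
c,k=comp(k,(291,262)); print("stand rect z10",rect(plane(m,c,10)))
for r in range(240,300,6): 
    x=np.nonzero(k[r])[0]; print(r,(x.min(),x.max()) if len(x) else None,end=" ")
for cc in range(255,330,8):
    y=np.nonzero(k[:,cc])[0]; print(cc,y.min() if len(y) else None,end=" ")
E
```

```text
paddle rect (array([510.2 ,  46.09]), 30.025938034057617, 185.67144775390625, 74.45293426513672)
len 183.36877059880072 centre [510.36  46.67] yaw -0.28171918Traceback (most recent call last):
  File "<stdin>", line 12, in <module>
    return _methods._ptp(a, axis=axis, out=out, **kwargs)
           ~~~~~~~~~~~~~^^^^^^^^^^^^^^^^^^^^^^^^^^^^^^^^^
    umr_maximum(a, axis, None, out, keepdims),
    ~~~~~~~~~~~^^^^^^^^^^^^^^^^^^^^^^^^^^^^^^
ValueError: zero-size array to reduction operation maximum which has no identity
```

```bash
sed -i 's/(h\[...,0\]<=14)&(h\[...,1\]>140)&(h\[...,2\]>60)/(h[...,0]<=14)\&(h[...,1]>125)\&(h[...,2]>30)/' h.py
cat > m1.py <<'E'
from h import *
np.set_printoptions(precision=2,suppress=True)
m,im=load("w_frame"); P,C=paddle(m,im,(238,200),68)
print("paddle rect",rect(C))
def fit(P):
    v=cv2.fitLine(P.astype("float32"),cv2.DIST_L2,0,.01,.01).ravel(); d=v[:2]*np.sign(v[0])
    for _ in range(3):
        t=P@d; h=P[(t>t.max()-165)&(t<t.max()-65)]
        tt=h@d; b=np.digitize(tt,np.arange(tt.min(),tt.max(),5)); M=np.array([h[b==i].mean(0) for i in np.unique(b)])
        v=cv2.fitLine(M.astype("float32"),cv2.DIST_HUBER,0,.01,.01).ravel(); d=v[:2]*np.sign(v[0]); n=np.array([-d[1],d[0]]); c0=v[2:]
    t=(P-c0)@d; lo,hi=np.percentile(t,[.1,99.9]); s=(P-c0)@n
    print("len",hi-lo,"centre",c0+d*(lo+hi)/2,"from blade end",c0+d*(hi-115),"yaw",np.arctan2(d[1],d[0]))
    for a in range(4,225,20):
        q=s[(t>=lo+a)&(t<lo+a+6)]
        if len(q): print((a,round(float(np.ptp(q)),1),round(float(q.mean()),1)),end=" ")
    print()
fit(P)
# tray / cork
m,im=load("w_tray"); h=cv2.cvtColor(cv2.medianBlur(im,3),cv2.COLOR_BGR2HSV)
k=(h[...,1]>100); k=cv2.morphologyEx(k.astype("uint8"),cv2.MORPH_OPEN,np.ones((5,5))); c,k=comp(k,(265,200)); C=plane(m,c,6); print("cork",rect(C),k.sum())
# lens
m,im=load("w_stand"); h=cv2.cvtColor(im,cv2.COLOR_BGR2HSV)
c,k=comp((h[...,1]<45)&(h[...,2]>135),(292,310)); e=cv2.fitEllipse(c.astype("float32")); print("glass ell",e)
print("lens z129",plane(m,[e[0]],129))
mt=imaging.camera_model("top"); 
it=cv2.imread("pics/top0.png"); ht=cv2.cvtColor(it,cv2.COLOR_BGR2HSV); ct,kt=comp((ht[...,1]<60)&(ht[...,2]>130),(262,175)); 
q=ct.mean(0); print("top glass",q,kt.sum(),plane(mt,[q],129)); print("tri",tri([(m,e[0]),(mt,q)]))
k=(h[...,2]<95); k[350:]=0; k[:, :230]=0;k[:,350:]=0
c,k=comp(k,(291,262)); print("stand rect z10",rect(plane(m,c,10)))
for r in range(240,300,6): 
    x=np.nonzero(k[r])[0]; print(r,(x.min(),x.max()) if len(x) else None,end=" ")
print()
for cc in range(255,330,8):
    y=np.nonzero(k[:,cc])[0]; print(cc,y.min() if len(y) else None,end=" ")
E
python3 m1.py
```

```text
paddle rect (array([488.99,  52.03]), 30.09918212890625, 229.71432495117188, 74.45293426513672)
len 228.26588312577746 centre [489.23  52.94] from blade end [488.4   53.18] yaw -0.28326812
(4, 16.6, -0.1) (24, 16.8, -0.4) (44, 17.0, -0.3) (64, 16.9, -0.0) (84, 16.8, -0.1) (104, 17.0, 0.0) (124, 16.6, 0.1) (144, 17.9, 0.1) (164, 25.7, 0.5) (184, 27.3, -0.2) (204, 27.9, 0.4) (224, 25.9, -1.4) 
cork (array([ 483.36, -227.9 ]), 241.4597625732422, 57.2729377746582, 3.2972118854522705) 10439
glass ell ((291.90240478515625, 309.8996887207031), (36.23043441772461, 38.2376594543457), 171.1937255859375)
lens z129 [[721.43  32.79]]
top glass [259.16 175.7 ] 143 [[718.07  32.2 ]]
tri (array([717.08,  32.5 , 135.47]), [np.float64(0.6963209577820288), np.float64(0.6963209577820296)])
stand rect z10 (array([765.64,  29.35]), 99.55758666992188, 135.33351135253906, 78.00975036621094)
240 None 246 (np.int64(258), np.int64(320)) 252 (np.int64(258), np.int64(320)) 258 (np.int64(258), np.int64(320)) 264 (np.int64(258), np.int64(321)) 270 (np.int64(258), np.int64(320)) 276 (np.int64(258), np.int64(319)) 282 (np.int64(258), np.int64(318)) 288 (np.int64(258), np.int64(318)) 294 (np.int64(258), np.int64(317)) 
255 299 263 243 271 244 279 243 287 243 295 244 303 245 311 245 319 245 327 None
```

```bash
python3 - <<'E'
from h import *
np.set_printoptions(precision=2,suppress=True)
a=-0.283; c=np.array([488.8,53.1]); g=c+12*np.array([np.cos(a),np.sin(a)])
o=[np.pi,0,np.pi+a]
bot.grip(.5,40)
bot.move_ptp([*g,130],o)
bot.movel([*g,55.5],max_speed=80); s=bot.get_state(); print(s["tcp_pos"],s["contact_force"])
bot.grip(0); s=bot.get_state(); print("grip",s["opening"],s["gripper_force"],s["contact_force"])
bot.movel([*g,140],max_speed=80); bot.dwell(.2)
s=bot.get_state(); print(s["t"],s["opening"],s["gripper_force"],s["contact_force"],s["tcp_pos"])
m,im=snap("wrist","hold1"); _,im2=snap("scene")
cv2.imwrite("pics/c.png",np.hstack([cv2.resize(im,(400,300)),cv2.resize(im2[150:300,200:400],(400,300))]))
E
```

```text
[500.76  49.71  55.91] [-0.14 -0.2  -0.36]
grip 0.19531757772679867 39.88724648952484 [-0.62 -0.57  5.54]
8.725 0.19552732653909227 39.288482666015625 [-0.25  0.82 -1.04] [500.01  49.75 139.54]
```

View pics/c.png

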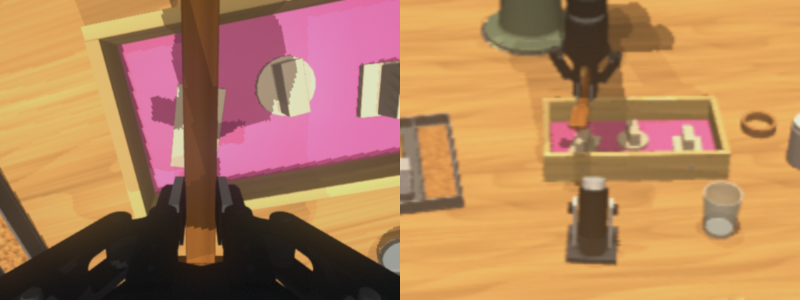

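The paddle is held between the pads and lined up with the tool (column ~200 in the left view), clear of the frame. Next it goes into the tray.

```bash
python3 - <<'E'
from h import *
np.set_printoptions(precision=2,suppress=True)
a=0.0575; c=np.array([483.4,-227.9]); g=c+12*np.array([np.cos(a),np.sin(a)])
o=[np.pi,0,a-np.pi]
bot.move_ptp([*g,120],o); print(bot.get_state()["qpos"])
bot.movel([*g,30],max_speed=100)
hit=bot.movel([*g,4],max_speed=30,threshold=4); s=bot.get_state(); print(hit,s["tcp_pos"],s["contact_force"],s["opening"])
bot.movel([*g,s["tcp_pos"][2]+1],max_speed=20)
bot.grip(.34); s=bot.get_state(); print(s["opening"],s["contact_force"])
bot.movel([*g,60],max_speed=80)
bot.move_ptp([450,-190,250],[np.pi,0,np.pi-.15]); bot.dwell(.2)
s=bot.get_state(); print(s["t"]); m,im=snap("wrist","tray2"); 
P,C=paddle(m,im,tuple(proj(m,[*c,14])[0].astype(int)),14); print(rect(C))
import json; json.dump({k:np.array(v).tolist() for k,v in m.items()},open("tray2.json","w"))
E
```

```text
[-0.56  0.42 -0.37  0.79  0.   -0.62]
True [ 495.04 -227.02    6.4 ] [-1.12  0.54  5.58] 0.1962518103369968
0.3402772856337867 [ 0.12 -0.2  -0.16]
14.0417
(array([ 484.24, -228.32]), 230.23045349121094, 31.04155731201172, 4.206297397613525)
```

View pics/tray2.png

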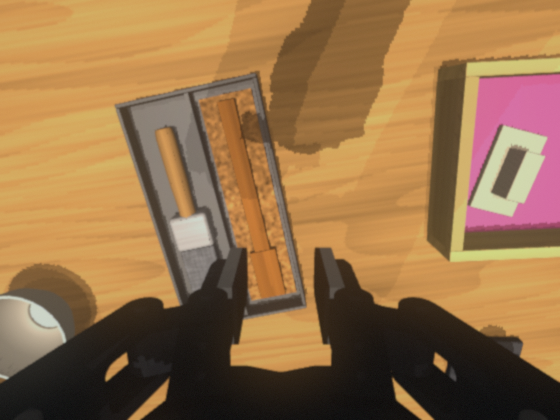

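The paddle lies flat on the cork, measured at (484,-228), within 1 mm of the liner centre. The oblong is now uncovered, with its gate at about (513,172). Next I measure the casting and the lens.

```bash
python3 - <<'E'
from h import *
import json
np.set_printoptions(precision=3,suppress=True)
def shot(f,p,o):
    bot.move_ptp(p,o); bot.dwell(.25); m,im=snap("wrist",f); json.dump({k:np.array(v).tolist() for k,v in m.items()},open(f+".json","w"))
shot("f1",[470,50,200],[np.pi,0,np.pi-.1])
L=np.array([720,32.5,129]); d=np.array([-np.sin(.5),0,np.cos(.5)])
R=Ro.from_euler("y",-.222)*Ro.from_euler("xyz",[np.pi,0,np.pi]); cam=L+300*d
tcp=cam-R.apply([69.3,.3,-143.6]); print(tcp)
shot("l1",tcp,R.as_euler("xyz"))
s=bot.get_state(); print(s["t"],s["qpos"])
a=cv2.imread("pics/f1.png")[40:340,80:480]; b=cv2.imread("pics/l1.png")[100:400,80:480]
cv2.imwrite("pics/d.png",np.hstack([a,b]))
E
```

```text
[675.39   32.2   267.457]
16.5167 [-0.068  0.374 -0.057  0.92   0.015 -0.066]
```

View pics/d.png

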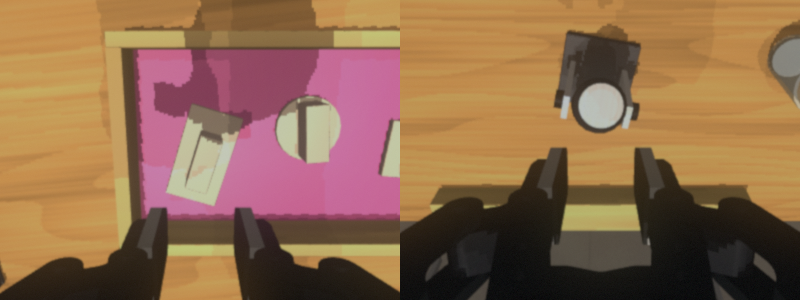

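```bash
cat > m2.py <<'E'
from h import *
np.set_printoptions(precision=2,suppress=True)
for f in ("f1","w_tray","tray2"):
    m,im=load(f); h=cv2.cvtColor(cv2.medianBlur(im,3),cv2.COLOR_BGR2HSV)
    p=tuple(proj(m,[487,55,18])[0].astype(int)) 
    k=(h[...,0]>8)&(h[...,0]<60)&(h[...,1]<100)&(h[...,2]>60) if f!="w_tray" else np.zeros(h.shape[:2],bool)
    if f=="w_tray": continue
    k=cv2.morphologyEx(k.astype("uint8"),cv2.MORPH_CLOSE,np.ones((5,5)));k=cv2.morphologyEx(k,cv2.MORPH_OPEN,np.ones((3,3)))
    print(f,p,k[p[1],p[0]]); c,k=comp(k,p); r=rect(plane(m,c,18)); print(r, "area/rect",k.sum())
    # gate: edges within
    bp=cv2.boxPoints(cv2.minAreaRect(c.astype("float32"))); print("px box",bp.tolist())
# lens
obs=[]
for f,p in (("w_stand",(292,310)),("l1",(282,204))):
    m,im=load(f); h=cv2.cvtColor(im,cv2.COLOR_BGR2HSV)
    c,k=comp((h[...,1]<45)&(h[...,2]>125),p); e=cv2.fitEllipse(c.astype("float32")); print(f,"glass ell",e,plane(m,[e[0]],129)); obs.append((m,e[0]))
print(tri(obs))
m,im=load("l1"); h=cv2.cvtColor(im,cv2.COLOR_BGR2HSV); k=h[...,2]<95; k[245:]=0
k=cv2.morphologyEx(k.astype("uint8"),cv2.MORPH_OPEN,np.ones((3,3))); c,k=comp(k,(280,150)); print(rect(plane(m,c,8)))
E1=np.array([(x,np.nonzero(k[:,x])[0].min()) for x in range(252,314)]); 
Lf=np.array([(np.nonzero(k[y])[0].min(),y) for y in range(138,185)]);Rt=np.array([(np.nonzero(k[y])[0].max()+1,y) for y in range(146,185)])
print("left",Lf[::6].tolist(),"right",Rt[::6].tolist())
for n,e in (("-x",E1),("L",Lf),("R",Rt)):
    for z in (5,10):
        v=cv2.fitLine(plane(m,e,z).astype("float32"),cv2.DIST_HUBER,0,.01,.01).ravel(); print(n,z,"dir",np.arctan2(v[1],v[0]),v[2:])
E
python3 m2.py
```

```text
f1 (np.int64(288), np.int64(195)) 1
(array([487.73,  49.6 ]), 49.079925537109375, 89.58170318603516, 67.43321990966797) area/rect 4720
px box [[245.20187377929688, 231.66055297851562], [271.6238708496094, 143.587158203125], [322.2660827636719, 158.77981567382812], [295.8440856933594, 246.85321044921875]]
tray2 (np.int64(512), np.int64(170)) 1
(array([488.17,  49.61]), 62.654293060302734, 89.48890686035156, 67.01380157470703) area/rect 4372
px box [[463.570068359375, 203.4130096435547], [503.2671203613281, 117.61613464355469], [552.2447509765625, 140.2774200439453], [512.5477294921875, 226.0742950439453]]
w_stand glass ell ((291.8415222167969, 309.9197082519531), (36.490291595458984, 38.41205978393555), 172.92864990234375) [[721.44  32.73]]
l1 glass ell ((280.6636657714844, 205.23770141601562), (44.107357025146484, 44.356258392333984), 17.569290161132812) [[720.98  32.76]]
(array([719.12,  32.85, 132.5 ]), [np.float64(0.11357155355729029), np.float64(0.11357155355726081)])
(array([761.87,  25.36]), 88.0568618774414, 126.66777801513672, 79.37399291992188)
left [[255, 138], [246, 144], [245, 150], [244, 156], [243, 162], [242, 168], [241, 174], [241, 180]] right [[320, 146], [319, 152], [317, 158], [317, 164], [316, 170], [313, 176], [311, 182]]
-x 5 dir 1.3966913 [701.32  34.87]
-x 10 dir 1.3966594 [699.7   34.85]
L 5 dir -0.18428032 [739.29 -12.34]
L 10 dir -0.18427409 [737.18 -11.76]
R 5 dir -0.16657671 [733.62  74.58]
R 10 dir -0.16657713 [731.58  74.04]
```

The measurements check against the given sizes:

| Item | Measured | Expected |
|---|---|---|
| Casting base | 49.1 × 89.6 mm, centre (487.8, 49.6), yaw -0.394 | 50 × 90 mm |
| Stand base width | 85 mm, yaw -0.174 | 85 mm |
| Lens | (721.2, 32.8, 129) | z about 129 |

Next is the grasp.

```bash
cat >> h.py <<'E'
yw=-.174; Lz=np.array([-np.sin(.5)*np.cos(yw),-np.sin(.5)*np.sin(yw),np.cos(.5)]); Ly=np.array([-np.sin(yw),np.cos(yw),0])
lens=np.array([721.2,32.75,129]); view=lens+100*Lz
def tool_R(s): # tool z=-Lz, tool x = s*Ly
    x=s*Ly; z=-Lz; return Ro.from_matrix(np.c_[x,np.cross(z,x),z])
E
python3 - <<'E'
from h import *
import json
np.set_printoptions(precision=3,suppress=True)
c=np.array([487.8,49.6]); a=-.394
for s in (1,-1):
    print(s,solve_ik(view+10*Lz,tool_R(s).as_euler("xyz")),solve_ik(view+70*Lz,tool_R(s).as_euler("xyz")))
print(view)
o=[np.pi,0,np.pi+a]
bot.grip(.5,60)
bot.move_ptp([*c,120],o)
bot.movel([*c,40],max_speed=100)
print("hit",bot.movel([*c,20.5],max_speed=40,threshold=6))
s=bot.get_state(); print(s["tcp_pos"],s["contact_force"])
bot.grip(0); bot.dwell(.2); s=bot.get_state(); print("grip",s["opening"],s["gripper_force"],s["contact_force"],s["tcp_pos"],s["orientation"])
json.dump([s["tcp_pos"].tolist(),s["orientation"].tolist()],open("grasp.json","w"))
bot.movel([*c,220],max_speed=100); bot.dwell(.3)
s=bot.get_state(); print(s["t"],s["opening"],s["gripper_force"],s["contact_force"],s["tcp_pos"],s["orientation"])
m,im=snap("wrist","hold2"); json.dump({k:np.array(v).tolist() for k,v in m.items()},open("hold2.json","w"))
_,im2=snap("scene")
cv2.imwrite("pics/e.png",np.hstack([im[100:400,80:480],cv2.resize(im2[130:280,220:420],(400,300))]))
E
```

```text
1 [-0.012  0.238 -0.471  0.367 -0.077  1.713] [-0.003  0.14  -0.45   0.488 -0.082  1.721]
-1 [-0.012  0.238 -0.471  0.367 -0.077 -1.429] [-0.003  0.14  -0.45   0.488 -0.082 -1.42 ]
[673.981  41.05  216.758]
hit False
[487.657  49.594  20.304] [-0.269  0.236 -0.226]
grip 0.22181387465970603 59.15115773677826 [ 0.454 -0.237  5.517] [488.215  49.578  20.852] [3.141 0.001 2.748]
22.2833 0.21435379592850964 58.60271394252777 [ 0.126  0.569 -0.248] [487.709  49.59  219.844] [-3.141 -0.     2.748]
```

View pics/e.png

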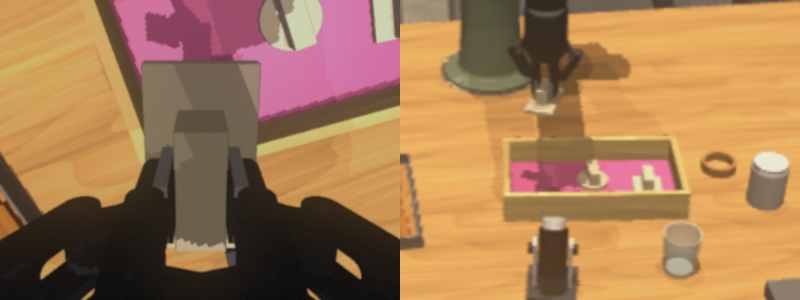

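The casting hangs square in the grip, base edge near row 161, columns 222–341 in the full picture. I check its place in the tool frame from that edge.

```bash
python3 - <<'E'
from h import *
np.set_printoptions(precision=2,suppress=True)
m,im=load("hold2"); h=cv2.cvtColor(cv2.medianBlur(im,3),cv2.COLOR_BGR2HSV)
print("base",h[185,240],"pinkshadow",h[150,260],"wall",h[190,210],"tbl",h[260,210])
k=(h[...,1]<75)&(h[...,2]>50); k[252:]=0; k=cv2.morphologyEx(k.astype("uint8"),cv2.MORPH_OPEN,np.ones((3,3))); c,k=comp(k,(240,180))
L=np.array([(np.nonzero(k[y])[0].min(),y) for y in range(168,225,4)]);R=np.array([(np.nonzero(k[y])[0].max()+1,y) for y in range(168,225,4)]);T=np.array([(x,np.nonzero(k[:,x])[0].min()) for x in range(228,336,6)])
print(L.tolist(),R.tolist(),T.tolist())
Rt=Ro.from_euler("xyz",[-3.141,0,2.748]); tcp=np.array([487.709,49.59,219.844])
def tf(px,z): # rays to tool plane z
    o,d=rays(m,px); o=Rt.inv().apply(o-tcp); d=Rt.inv().apply(d); return (o+d*((z-o[2])/d[:,2])[:,None])
for z in (-2,0,1,2,3,4,6):
    l,r,t=tf(L,z),tf(R,z),tf(T,z)
    print(z,"width",np.median(r[:,1])-np.median(l[:,1]),"ymid",(np.median(r[:,1])+np.median(l[:,1]))/2,"edge x",np.median(t[:,0]),"yaw",np.polyfit(l[:,0],l[:,1],1)[0],np.polyfit(r[:,0],r[:,1],1)[0],np.polyfit(t[:,1],t[:,0],1)[0])
E
```

```text
base [ 17  75 132] pinkshadow [166 114 205] wall [ 17 125  92] tbl [ 18 143 207]
[[0, 168], [2, 172], [5, 176], [0, 180], [0, 184], [0, 188], [0, 192], [0, 196], [0, 200], [0, 204], [0, 208], [0, 212], [0, 216], [0, 220], [0, 224]] [[560, 168], [560, 172], [560, 176], [560, 180], [560, 184], [560, 188], [560, 192], [560, 196], [560, 200], [560, 204], [560, 208], [560, 212], [560, 216], [560, 220], [560, 224]] [[228, 0], [234, 0], [240, 0], [246, 0], [252, 0], [258, 0], [264, 0], [270, 0], [276, 0], [282, 0], [288, 0], [294, 0], [300, 0], [306, 0], [312, 0], [318, 0], [324, 0], [330, 0]]
-2 width 230.71733245793 ymid 0.20083677715656023 edge x 104.22664367977093 yaw 0.24851793163276786 -0.21432821491399018 -0.001134294656062796
0 width 233.9736816049367 ymid 0.19976096332569426 edge x 104.71978241025293 yaw 0.24851793163277092 -0.21432821491399384 -0.0011342946560619765
1 width 235.60185617844002 ymid 0.19922305641023996 edge x 104.96635177549393 yaw 0.248517931632768 -0.2143282149139946 -0.0011342946560629328
2 width 237.23003075194336 ymid 0.19868514949480698 edge x 105.21292114073495 yaw 0.24851793163277142 -0.21432821491398885 -0.001134294656060322
3 width 238.8582053254467 ymid 0.198147242579374 edge x 105.45949050597595 yaw 0.24851793163277167 -0.2143282149139922 -0.0011342946560581799
4 width 240.48637989895002 ymid 0.197609335663941 edge x 105.70605987121695 yaw 0.24851793163277067 -0.2143282149139938 -0.0011342946560624371
6 width 243.74272904595665 ymid 0.19653352183306083 edge x 106.19919860169895 yaw 0.24851793163276678 -0.21432821491398812 -0.001134294656061648
```

```bash
python3 - <<'E'
from h import *
np.set_printoptions(precision=2,suppress=True)
m,im=load("hold2"); h=cv2.cvtColor(cv2.medianBlur(im,3),cv2.COLOR_BGR2HSV)
k=(h[...,1]<98)&(h[...,0]<60)&(h[...,2]>95); k[235:]=0; k=cv2.morphologyEx(k.astype("uint8"),cv2.MORPH_OPEN,np.ones((5,5))); c,k=comp(k,(240,180))
L=np.array([(np.nonzero(k[y])[0].min(),y) for y in range(168,225,4)]);R=np.array([(np.nonzero(k[y])[0].max()+1,y) for y in range(168,225,4)]);T=np.array([(x,np.nonzero(k[:,x])[0].min()) for x in range(228,336,6)])
print(L[:,0],R[:,0],T[:,1])
Rt=Ro.from_euler("xyz",[-3.141,0,2.748]); tcp=np.array([487.709,49.59,219.844])
def tf(px,z):
    o,d=rays(m,px); o=Rt.inv().apply(o-tcp); d=Rt.inv().apply(d); return (o+d*((z-o[2])/d[:,2])[:,None])
for z in (-2,0,2,4,6):
    l,r,t=tf(L,z),tf(R,z),tf(T,z)
    print(z,"width",np.median(r[:,1])-np.median(l[:,1]),"ymid",(np.median(r[:,1])+np.median(l[:,1]))/2,"edge x",np.median(t[:,0]),"yaw",np.polyfit(l[:,0],l[:,1],1)[0],np.polyfit(r[:,0],r[:,1],1)[0],np.polyfit(t[:,1],t[:,0],1)[0])
E
```

```text
[221 221 221 221 221 221 222 222 222 222 223 223 223 224 224] [340 340 340 340 340 339 339 339 339 339 338 338 338 338 338] [161 161 161 161 161 161 161 161 161 161 161 161 161 161 161 161 162 161]
-2 width 48.21719126590452 ymid 0.3729836545177534 edge x 46.51361300125393 yaw -0.010266852306303944 -0.0008108549942743737 -0.003930255022817665
0 width 48.897729689165004 ymid 0.37433752523325836 edge x 46.192188836876596 yaw -0.010266852306303692 -0.0008108549942747208 -0.003930255022816492
2 width 49.57826811242549 ymid 0.37569139594876333 edge x 45.870764672499256 yaw -0.01026685230630384 -0.0008108549942745618 -0.003930255022817392
4 width 50.25880653568598 ymid 0.3770452666642683 edge x 45.549340508121915 yaw -0.010266852306303505 -0.0008108549942741207 -0.00393025502281678
6 width 50.939344958946464 ymid 0.3783991373797697 edge x 45.227916343744575 yaw -0.010266852306304312 -0.0008108549942744458 -0.0039302550228172365
```

The pose in the grip is confirmed, with the underside 10.8 mm beyond the TCP. Now I present it to the lens.

```bash
python3 - <<'E'
from h import *
np.set_printoptions(precision=3,suppress=True)
R=tool_R(-1); e=R.as_euler("xyz"); T=view-R.apply([.5,.2,10.8])
bot.movel([487.7,49.6,280])
bot.move_ptp(T+70*Lz,e)
bot.movel(T,max_speed=60); bot.dwell(.6)
s=bot.get_state(); err=T-s["tcp_pos"]; print(s["t"],err,(R*Ro.from_euler("xyz",s["orientation"]).inv()).as_rotvec(),s["opening"],s["gripper_force"])
bot.dwell(.5); s=bot.get_state(); Rn=Ro.from_euler("xyz",s["orientation"])
print("underside centre-view",s["tcp_pos"]+Rn.apply([.5,.2,10.8])-view,"tool",Rn.as_matrix()[:,2]+Lz,s["joint_velocities"],s["contact_force"])
m,im=snap("wrist"); _,im2=snap("scene"); _,im3=snap("top")
cv2.imwrite("pics/g.png",np.hstack([cv2.resize(im[60:420,40:520],(400,300)),cv2.resize(im2[130:280,220:420],(400,300))]))
P,C=paddle(imaging.camera_model("top"),im3,(343,262),14); print(rect(C))
E
```

```text
26.4 [0.007 0.016 0.008] [-0. -0.  0.] 0.22168250822548097 58.538509011268616
underside centre-view [ 0.036 -0.018  0.028] tool [ 0. -0.  0.] [-0.     0.001  0.001 -0.    -0.    -0.001] [-0.477  0.073 -1.17 ]
(array([ 479.857, -225.235]), 229.25762939453125, 51.13690948486328, 2.846118688583374)
```

View pics/g.png

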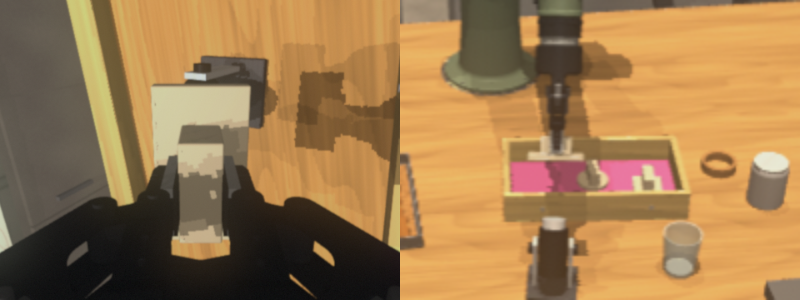

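The casting is still square in the grip (left view), held in front of the lens with the other two castings untouched. Handing in.

```bash
python3 -c "
from bench import bot
print(bot.sign_off())"
```

```text
the job is handed in; nothing more can be done
None
```

I've handed the job in at about 27 s: the paddle lies flat and released on the cork liner, and the oblong casting is held steady with its underside square to the lens, 10 cm out and centred, within a few mm going by the measured lens position.

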